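# Clamp a small instrument case in the bench holder

## Robot

A 6-joint arm with a two-finger parallel gripper is mounted at the origin on the work surface. World frame = base frame: x ahead of the robot, y to its left, z up, the work surface at z = 0. Lengths are in m, angles in rad, forces in N, time in s.
With the tool pointing down it reaches from about 0.35 to 0.875 m from the base axis. Payload 4.2 kg.
Tool frame: the origin (TCP) lies between the finger pads; the fingertips stand 11 mm ahead of it and the grasp point (between the pads) lies 8 mm behind it (env.nose_length is the distance from the TCP to the fingertips, in m); z points along the fingers, y is the line along which they close (so a half turn about z gives the same grasp; the last joint's range is limited). The gripper opens to 85 mm and grips with 20 to 120 N. Pads are 22 mm wide; open, the fingers measure 114 mm over their backs; the gripper's body (76 mm by 85 mm) begins 54 mm behind the grasp point. The pads swing forward as they close: fully open they stand 13 mm farther back than shut.
Start: joints at [-1.089, 0.385, 0.008, 0, -1.194, -0.259], TCP at [0.138, -0.61, 0.242] pointing down, gripper open.
Joint ranges: [-3.14, 3.14], [-1.21, 2.06], [-1.07, 1.41], [-3.16, 2.05], [-2.99, -0.16], [-3.1, 3.1]. Speed limits (rad/s): [2.79, 2.79, 3.14, 3.14, 3.14, 3.14].

## Interface

Orientations are given as a unit quaternion [w, x, y, z].
In Python, from plant import env gives the robot as it stands. The module is installed in compiled form; this text tells all that it offers.
- The arm moves only by the tool jog_arm, never from a script. Its argument "commands" is a list of rows, each a list of 2 entries, a list of its own where there are three numbers: the shift along the tool's x, y, z each as a share of 0.4 m, from -1 to 1, then the turn, a rotation vector about the tool's x, y, z each as a share of pi/2 rad, from -1 to 1. In form: [[[dx, dy, dz], [wx, wy, wz]], ...]. A call has exactly 8 rows; each row is the pose to reach, as a shift and turn from the pose commanded when the call began, along the tool's axes at that moment; what a row does not reach only later rows make up. A row lasts 1/12 s, in which the tool goes at most 41.7 mm and 7.16 degrees, less where a joint would pass 70% of its speed; a pose out of reach is approached as far as the arm can. A call with a number of a shift or a turn outside -1 to 1 is refused whole. A call with a gripper value outside its range is refused whole. "jaw" is the opening, from 0 (shut) to 1 (fully open), set as the call begins (left out, the last holds). The fingers move at their own pace and stop on an object; "force" is the grip in N (left out, the last holds). Time passes only in rows, so rows that repeat a pose let the fingers close, or fill a call up. It gives the time, the measured TCP pose, the force, the opening and the grip force at its end, in the units of the state.
- env.get_obs(): the state, without advancing time (a new reading comes with each control period).
- env.grab_frame(name): name is "scene" or "top"; returns the picture (384x512x3 uint8, red, green, blue); there is no depth.
- env.camera_model(name): a dict with "fx", "fy", "cx", "cy" (pixels), "k1" (the pictures are not rectified: a ray, as slopes to the right and down, at radius r is drawn at 1 + k1 r^2 times it, then the intrinsics apply), "world_from_camera" (4x4, takes a point from camera to world coordinates). Camera axes: x right, y down, z forward; pixel columns grow to the right and rows downward; lengths in m; the calibration is good to about 2 mm. A picture is of the moment at which its call begins. camera_model takes no time and is no camera call.
- env.job_done(): hands the job in; it is judged then, once.
The state is a dict: "time": time; "qpos": joint angles; "joint_vel": joint speeds; "joint_torque": joint torques, N m; "tcp_pos": TCP position; "tcp_rot": TCP orientation; "ft_force": force on the tool from outside, world axes, zero at the start; "wrist_torque": the same for the moment, N m; "width": opening from 0.0 (shut) to 1.0 (fully open); "gripper_force": force on a finger pad.
Only numpy, scipy, OpenCV 4.12 (cv2) and the standard library are available. Lean on these libraries where they do the work, as an engineer would, in place of code of your own. Each camera call takes 0.05 s, during which the arm holds its last target. There are 200 camera calls.

## Task

Get the small aluminium instrument case held in the bench holder, ready for repair. First draw the stop pin up out of the bed and hang it upright by its collar in the open notch of the side ledge; then lay the case flat on the bed between the jaws, centred across the bed with its long side along the slide, and let go of it. Slide the carriage up until the case is pinched snugly and squarely against the fixed jaw, then swing the carriage's clamp lever fully round to its stop to lock it; leave the other things on the bench where they are.

Things in the scene. Friction and masses are not known exactly. Their poses are not given: they have to be found in the camera images.
- holder: Grey cast bench holder, fixed. Origin on the bench under the bed; y runs along the bed (slide direction), x across (the ledge is on the -x side, towards the robot), z up. Bed 70 wide, y -147.5 to 162.5, flat top at z 45. Side ledge: plate 10 thick, top at z 45, reaching from the bed to x -115, y -153 to -97, with a notch. Positions and z in this list: mm in this frame.
- notch (a point): Centre of the ledge's notch at its top, at holder (-95, -125, 45). The notch is 16 wide (y) and open to -x; its closed end is 17 mm to +x of this point, the tips of its two prongs 20 mm to -x. The pin's shank enters from the open side or from above; its collar then rests on the ledge.
- bore (a point): Mouth of the 12 mm vertical bore through the bed, at holder (0, 15, 45) mm, where the stop pin stands at the start.
- fixed_jaw_face (a point): Centre of the fixed jaw's clamping face, at holder (0, -115, 62.5), looking to +y. The jaw is a dark steel block on the bed, 50 wide (x), y -145 to -115, top at z 80.
- pin: Loose bright steel stop pin, 80 g, upright. Origin on its axis at the underside of its collar, z up. Below: shank of 10 diameter, 34 long. Collar 24 diameter, 5 thick. Above: a round grip of 16 diameter from 5 to 37 above the origin. At the start its shank is in the bore and its collar rests on the bed, and it blocks the carriage.
- unit: The small aluminium instrument case, a loose box 46 (its x) by 70 (its y) by 30 high, about 250 g, grey end plates and a black panel on top. Origin at the centre of its underside, z up. Either end may face the fixed jaw. When pinched home its centre lies at holder y -80.
- carriage (a joint): Position of the sliding carriage in m, 0 to 0.145, growing towards the fixed jaw (holder -y); its jaw face lies at holder y = 85 mm minus this value. Stays where left; friction about 4 N. Reads 0.130 when the case is pinched against the fixed jaw. The pin in its bore stops it at about 0.058.
- carriage_face (a point): Centre of the carriage's flat jaw face, which looks to holder -y, at z 61. The aluminium carriage reaches 60 mm behind it (+y), is 86 wide in x, and its top is at z 75.
- carriage_grip (a point): Grip point on the black upright fin on top of the carriage, 23 mm behind the jaw face, at z 94.5. The fin is 12 wide (holder x), 30 long (y), z 75 to 108.
- lever (a joint): Angle of the clamp lever in rad, 0 (open, pointing away from the fixed jaw, holder +y) to 1.45 (locked, against its stop, pointing to holder -x), turning anticlockwise seen from above. It stays where it is left; under 1.5 N at the knob turns it.
- lever_pivot (a point): Point on the lever's vertical pivot axis, on the carriage 50 mm behind the jaw face, at z 89.
- lever_knob (a point): Point on the axis of the lever's upright black knob, 14 diameter, 55 mm from the pivot axis; the knob reaches from z 89 to 120, this point at z 109. The steel arm below it is 10 wide, top at z 89.
- jar: Bystander: small amber glass jar with a steel lid, 48 diameter, 62 high. Origin at the centre of its underside.
- pouch: Bystander: dark blue fabric-covered case, 45 by 88 by 24 high. Origin at the centre of its underside.
- parts_box: Bystander: clear open plastic parts box, 100 by 150 by 35 high, beyond the holder. Origin at the centre of its underside.
- screwdriver: Bystander: screwdriver with a black handle, 180 long along its y, 20 thick, lying near the robot. Origin below the joint of handle and blade.

How it is judged:
By the outcome, as a careful person would: the job done as asked, in the order asked, and still so for the second after the job is handed in, with the robot touching nothing.
It also fails if it takes over 67 s, if anything falls off the work surface, if the arm or the gripper's body presses on something with over 40 N, if the wrist force passes 120 N, or if a joint passes its speed limit or range.

## Working session

There is one attempt and no reset: what is moved stays moved. The work goes in short steps, Python scripts to look and compute and a tool call to move; the robot and the scene stay as the last step left them, time stands still between calls to the robot, and variables do not carry over. Pictures are saved under pics/ and viewed, at most 10 in all, crops included, and the job is handed in when it is done.

Besides the shell and the picture viewer there is one more tool, called after "Request:" by a JSON object that holds its "op" and its "data". jog_arm: Moves the arm, as the interface text tells. Shift numbers are shares of 0.4 m and turn numbers shares of pi/2 rad, none past 1 either way. Its arguments: {"type":"object","properties":{"commands":{"type":"array","items":{"type":"array"}},"jaw":{"type":"number"},"force":{"type":"number"}},"required":["commands"]}

```bash
mkdir -p pics
python3 - <<'E'
from plant import env
import cv2,numpy as np
for n in("scene","top"):
    im=env.grab_frame(n); cv2.imwrite(f"pics/{n}0.png",cv2.resize(im[:,:,::-1],(800,600),interpolation=cv2.INTER_CUBIC)); cv2.imwrite(f"pics/{n}0raw.png",im[:,:,::-1])
    print(n,{k:np.round(v,4).tolist() for k,v in env.camera_model(n).items()})
print(env.get_obs(),env.nose_length)
E
```

```text
scene {'fx': 367.2249, 'fy': 367.2249, 'cx': 250.5443, 'cy': 190.6608, 'k1': -0.0563, 'world_from_camera': [[0.6136, 0.4769, -0.6294, 1.0835], [0.7896, -0.3721, 0.4879, -0.404], [-0.0015, -0.7963, -0.6049, 0.5999], [0.0, 0.0, 0.0, 1.0]]}
top {'fx': 480.491, 'fy': 480.491, 'cx': 252.398, 'cy': 186.2768, 'k1': -0.0661, 'world_from_camera': [[0.0275, -0.9832, 0.1803, 0.3256], [-0.9995, -0.0244, 0.0196, -0.0093], [-0.0149, -0.1807, -0.9834, 1.4544], [0.0, 0.0, 0.0, 1.0]]}
{'time': 0.1, 'qpos': array([-1.08938437e+00,  3.85505960e-01,  6.75055841e-03, -4.27546444e-04,
       -1.19397215e+00, -2.58636403e-01]), 'joint_vel': array([ 2.26418956e-03, -3.80602770e-03,  5.90243789e-04,  1.97785135e-03,
       -9.89661973e-04, -1.26279265e-05]), 'joint_torque': array([-3.95503901e-05, -3.93320632e+01,  1.88931334e+01,  4.19791058e+00,
       -2.54652346e-03,  4.43163884e-06]), 'tcp_pos': array([ 0.13801605, -0.60906367,  0.24131149]), 'tcp_rot': array([-1.63951751e-04, -1.11079166e-01,  9.93811072e-01,  9.72114900e-04]), 'ft_force': array([0.43012267, 0.64663412, 0.12550034]), 'wrist_torque': array([-0.02216583,  0.02294418,  0.06691076]), 'gripper_force': 0.0, 'width': 0.9976230186966036} 0.011
```

View pics/top0.png

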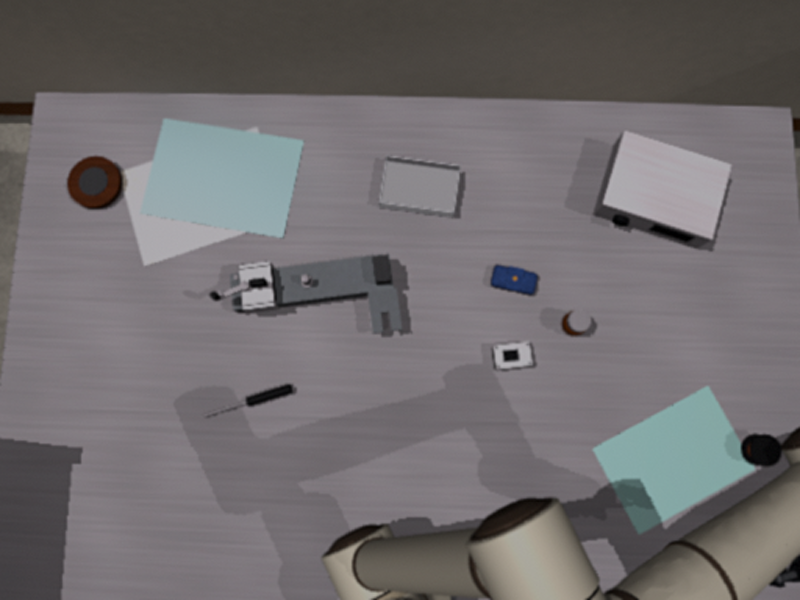

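View pics/scene0.png

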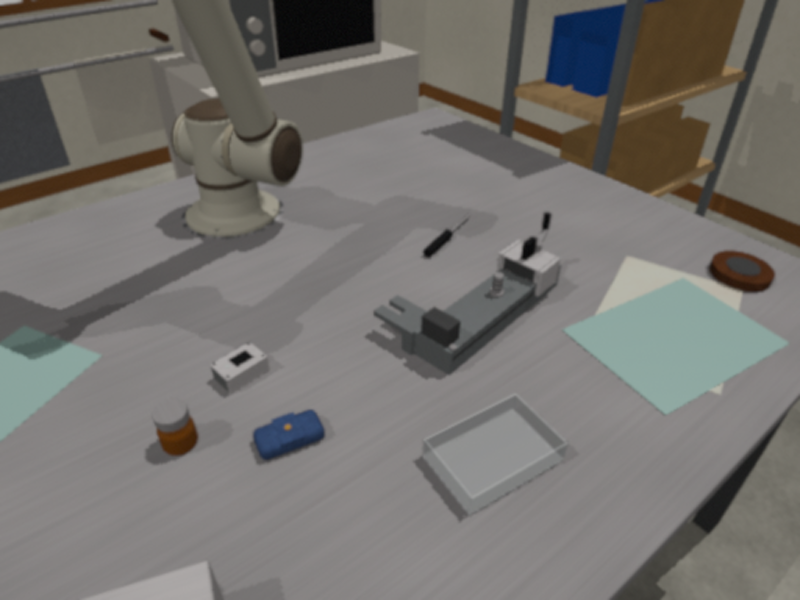

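The top view shows the holder at (230-410, 255-335), with the pin at about (308,281), the fixed jaw at (381,270) and the unit at (513,356). The scene view agrees with this. I'll enlarge both areas next.

```bash
python3 - <<'E'
import cv2,numpy as np
im=cv2.imread("pics/top0raw.png")
def crop(x0,y0,w,h,s): return cv2.resize(im[y0:y0+h,x0:x0+w],None,fx=s,fy=s,interpolation=cv2.INTER_CUBIC)
o=np.zeros((600,800,3),np.uint8)
o[:336,:786]=crop(134,160,131,56,6)   # u=134+X/6
o[340:600,:400]=crop(308,214,40,26,10)
cv2.imwrite("pics/crop1.png",o)
E
cat > h.py <<'E'
import numpy as np,cv2
from plant import env
def proj(n,P):
    c=env.camera_model(n);T=np.linalg.inv(c["world_from_camera"]);P=np.atleast_2d(P)
    p=P@T[:3,:3].T+T[:3,3];s=p[:,:2]/p[:,2:];s=s*(1+c["k1"]*(s**2).sum(1,keepdims=True))
    return s*[c["fx"],c["fy"]]+[c["cx"],c["cy"]]
def ray(n,uv,z):
    c=env.camera_model(n);K=np.array([[c["fx"],0,c["cx"]],[0,c["fy"],c["cy"]],[0,0,1]])
    s=cv2.undistortPoints(np.array(uv,float).reshape(-1,1,2),K,np.array([c["k1"],0,0,0])).reshape(-1,2)
    W=np.array(c["world_from_camera"]);d=np.c_[s,np.ones(len(s))]@W[:3,:3].T;z=np.broadcast_to(z,len(s))
    return W[:3,3]+d*((z-W[2,3])/d[:,2])[:,None]
E
```

```text
(no output)
```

View pics/crop1.png

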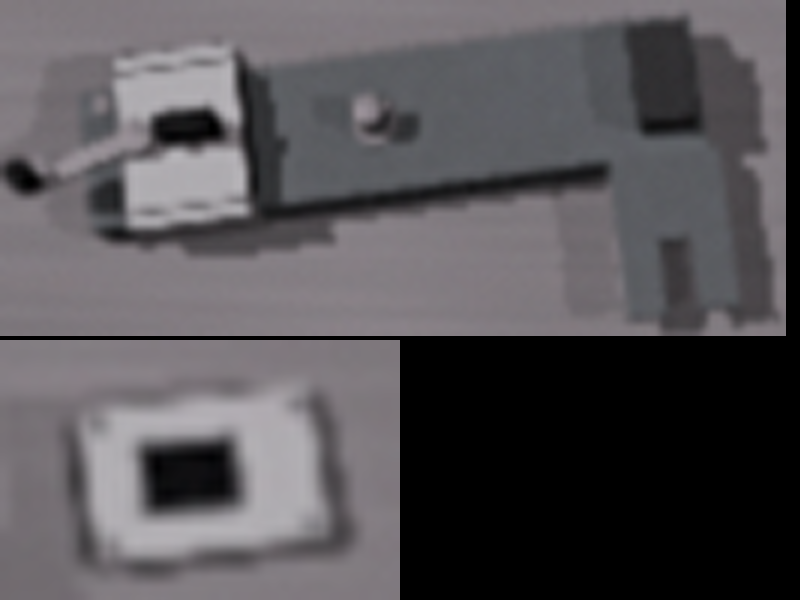

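Top crop: the bed's near edge runs (270,208)→(606,165) and its far edge (265,68)→(625,22). The notch is at about (660-695, 238-305), the jaw top at (628-700, 20-122) and the pin grip top at about (368,108). The unit's top corners are at about (85,412), (310,393), (338,545) and (100,567). I'll crop the scene view too, then fit.

Run:
```python
import cv2,numpy as np
im=cv2.imread("pics/scene0raw.png")
def crop(x0,y0,w,h,s): return cv2.resize(im[y0:y0+h,x0:x0+w],None,fx=s,fy=s,interpolation=cv2.INTER_CUBIC)
o=np.zeros((600,800,3),np.uint8)
o[:600,:]=crop(234,132,133,100,6)[:600,:798].copy() if 0 else cv2.copyMakeBorder(crop(234,132,133,100,6),0,0,0,2,0)
o[0:256,:304]=crop(132,217,38,32,8)
cv2.imwrite("pics/crop2.png",o)
```

```text
(no output)
```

View pics/crop2.png

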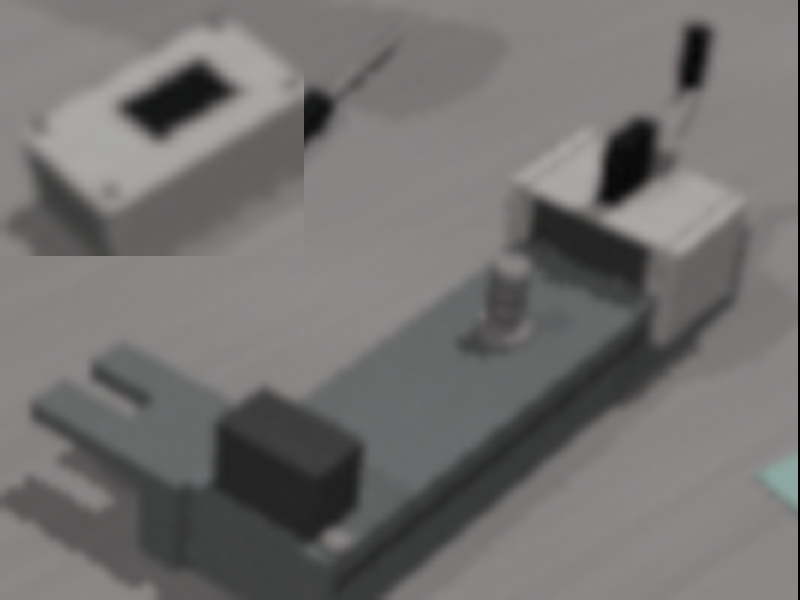

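The scene crop shows the jaw top corners at (218,430), (263,390), (362,447) and (318,478). The prong tips are at x≈32-122, the pin top is at (511,262) and the unit's top corners are in the inset. I'll fit the poses from both views.

```bash
cat > fit.py <<'E'
from h import *
from scipy.optimize import least_squares
def raw(p,s,o): return (np.array(p,float)+.5)/s-.5+o
H=[("top",6,(134,160),[((628,25),(25,-115,80)),((688,18),(25,-145,80)),((612,168),(-35,-97,45)),((632,318),(-115,-97,45)),((740,310),(-115,-153,45)),
 ((660,240),(-78,-117,45)),((688,238),(-78,-133,45)),((368,108),(0,15,82)),((114,60),(43,145,75)),((237,48),(43,85,75)),((248,212),(-43,85,75)),((126,226),(-43,145,75)),((28,170),(0,190,120))]),
 ("scene",6,(234,132),[((218,430),(-25,-145,80)),((263,390),(-25,-115,80)),((362,447),(25,-115,80)),((318,478),(25,-145,80)),((310,535),(25,-145,45)),
 ((32,405),(-115,-153,45)),((65,380),(-115,-133,45)),((92,360),(-115,-117,45)),((122,343),(-115,-97,45)),((150,400),(-78,-117,45)),((333,562),(35,-147.5,45)),((511,262),(0,15,82)),((512,180),(-43,85,75)),((660,250),(43,85,75)),((748,200),(43,145,75))])]
U=[("top",10,(308,180),[((85,412),(23,35,30)),((312,393),(23,-35,30)),((338,547),(-23,-35,30)),((100,567),(-23,35,30))]),
 ("scene",8,(132,217),[((25,135),(-23,-35,30)),((108,213),(23,-35,30)),((303,85),(23,35,30)),((228,18),(-23,35,30))])]
def W(q,P):
    c,s=np.cos(q[2]),np.sin(q[2]);P=np.array(P,float)/1e3
    return P@np.array([[c,s,0],[-s,c,0],[0,0,1]])+[q[0],q[1],0]
def fit(D,q0,show=1):
    f=lambda q:np.concatenate([(proj(n,W(q,[b for _,b in L]))-[raw(a,s,o) for a,_ in L]).ravel() for n,s,o,L in D])
    r=least_squares(f,q0,loss="soft_l1",f_scale=.5)
    if show:print(np.round(r.x,4));print(np.round(f(r.x).reshape(-1,2),1).tolist())
    return r.x
if __name__=="__main__":
    U[0]=("top",10,(308,180),U[0][3])
    for D,q in((H,[.6,.2,0]),(U,[.5,-.15,0])):
        fit(D,q)
        for d in D: fit([d],q,0) is not None and print(d[0],np.round(fit([d],q,0),4))
E
python3 fit.py
```

```text
[0.6013 0.17   0.1623]
[[0.3, -0.2], [0.4, -0.5], [0.1, -1.2], [0.2, 0.2], [1.0, -1.0], [0.6, 0.0], [1.3, -0.4], [0.6, 0.0], [-1.9, 0.3], [-2.3, -0.4], [-1.1, 0.7], [-1.1, 1.1], [-5.2, -4.7], [-1.1, -1.6], [-0.1, -1.0], [0.7, -1.1], [-0.3, 0.1], [0.1, 2.5], [-0.8, -0.6], [-0.6, -0.1], [-0.6, 0.3], [-0.2, -0.4], [0.8, -0.1], [-0.9, 0.7], [-0.1, 0.1], [1.0, -1.4], [4.6, -0.6], [1.7, -1.7]]
top [0.6011 0.1699 0.1544]
scene [0.6011 0.1698 0.1705]
[ 0.4695 -0.2095  0.1339]
[[-0.4, -0.1], [0.2, -0.8], [-0.3, -0.8], [0.1, -0.2], [-1.4, -0.9], [-0.6, -0.3], [1.4, 0.1], [-0.8, -1.0]]
top [ 0.468  -0.21    0.1137]
scene [ 0.4718 -0.2091  0.1388]
```

Run:
```python
from fit import *
for i in(0,1):
    n,s,o,L=H[i];H[i]=(n,s,o,[l for l in L if l[1][1]<80])
q=fit(H,[.6,.17,.16])
for d in H: print(d[0],np.round(fit([d],q,0),4))
# edges
for n,s,o,a,b in(("top",6,(134,160),(270,208),(606,166)),("top",6,(134,160),(265,68),(625,22)),("scene",6,(234,132),(333,562),(650,305))):
    p=ray(n,[raw(a,s,o),raw(b,s,o)],.045);d=p[0]-p[1] if n=="top" else p[1]-p[0];c,S=np.cos(q[2]),np.sin(q[2])
    r=(p[:,:2]-q[:2])@np.array([[c,-S],[S,c]]);print("edge yaw",np.arctan2(-d[0],d[1]),"holder xy",np.round(r*1e3,1).tolist())
# carriage & knob in holder
pc=[(114,60),(237,48),(248,212),(126,226)];p=ray("top",[raw(a,6,(134,160)) for a in pc]+[raw((28,172),6,(134,160))],[.075]*4+[.12])
print(np.round((p[:,:2]-q[:2])@np.array([[c,-S],[S,c]])*1e3,1).tolist())
```

```text
[0.6011 0.1711 0.161 ]
[[-0.1, -0.2], [0.1, -0.4], [-0.3, -1.1], [-0.2, 0.3], [0.6, -0.9], [0.2, 0.1], [0.9, -0.3], [0.3, 0.1], [-0.8, -1.9], [0.2, -1.2], [1.0, -1.4], [-0.1, -0.1], [0.4, 2.3], [-0.5, -0.8], [-0.3, -0.4], [-0.3, 0.1], [0.1, -0.6], [1.1, -0.3], [-0.6, 0.4], [0.2, -0.1]]
top [0.6012 0.1715 0.153 ]
scene [0.6017 0.1704 0.1649]
edge yaw 0.15121919117452703 holder xy [[-35.4, 73.9], [-37.1, -94.6]]
edge yaw 0.15383958948106236 holder xy [[35.8, 68.9], [34.5, -113.3]]
edge yaw 0.16286771674029912 holder xy [[35.3, -145.5], [34.8, 75.5]]
[[42.9, 138.3], [40.6, 77.3], [-41.6, 80.4], [-40.4, 140.4], [-16.7, 175.4]]
```

```bash
cat >> h.py <<'E'
from scipy.spatial.transform import Rotation as Ro
Q=np.array([.6012,.1711,.157])   # holder x,y,yaw
def hw(x,y):
    c,s=np.cos(Q[2]),np.sin(Q[2]);x/=1e3;y/=1e3
    return [Q[0]+c*x-s*y,Q[1]+s*x+c*y]
def rot(yaw): # tool down, tool y = -x of frame with this yaw
    c,s=np.cos(yaw),np.sin(yaw)
    return Ro.from_matrix(np.c_[[s,-c,0],[-c,-s,0],[0,0,-1]])
def plan(*targets):
    o=env.get_obs();q=o["tcp_rot"];R=Ro.from_quat(np.r_[q[1:],q[0]])
    print("t%.2f"%o["time"],np.round(o["tcp_pos"],4),"F",np.round(o["ft_force"],1),"w%.3f g%.1f"%(o["width"],o["gripper_force"]))
    for x,y,z,yaw in targets:
        print([x,y,z],np.round(R.inv().apply(np.array([x,y,z])-o["tcp_pos"])/.4,4).tolist(),np.round((R.inv()*rot(yaw)).as_rotvec()/(np.pi/2),4).tolist())
E
python3 - <<'E'
from h import *
from fit import raw
print(ray("top",[raw((368,108),6,(134,160))],.082),ray("scene",[raw((511,262),6,(234,132))],.082),hw(0,15))
plan((*hw(0,15),.2,.157))
E
```

```text
[[0.59885614 0.18669633 0.082     ]] [[0.59856103 0.18538158 0.082     ]] [np.float64(0.5988546628158712), np.float64(0.18591551192138642)]
t0.10 [ 0.138  -0.6091  0.2413] F [0.4 0.6 0.1] w0.998 g0.0
[np.float64(0.5988546628158712), np.float64(0.18591551192138642), 0.2] [-1.5625, 1.6838, 0.1064] [0.0011, 0.0009, -0.9582]
```

Request:
{"op": "jog_arm", "data": {"commands": [[[-0.56,0.6,0.03],[0,0,-0.5]],[[-0.56,0.6,0.03],[0,0,-0.5]],[[-0.56,0.6,0.03],[0,0,-0.5]],[[-0.56,0.6,0.03],[0,0,-0.5]],[[-0.56,0.6,0.03],[0,0,-0.5]],[[-0.56,0.6,0.03],[0,0,-0.5]],[[-0.56,0.6,0.03],[0,0,-0.5]],[[-0.56,0.6,0.03],[0,0,-0.5]]]}}

```text
time: 0.77
tcp_pos: [0.3039, -0.3237, 0.23]
tcp_rot: [0.0, -0.484, 0.875, 0.0]
ft_force: [0.7, -0.6, -0.1]
width: 1.0
gripper_force: 0.0
```

```bash
python3 -c "
from h import *
plan((*hw(0,15),.2,.157))"
```

```text
t0.77 [ 0.3039 -0.3237  0.23  ] F [ 0.7 -0.6 -0.1] w1.000 g0.0
[np.float64(0.5988546628158712), np.float64(0.18591551192138642), 0.2] [-1.4712, 0.0535, 0.0756] [0.0002, 0.0003, -0.4571]
```

Request:
{"op": "jog_arm", "data": {"commands": [[[-0.8,0.03,0.04],[0,0,-0.45]],[[-0.8,0.03,0.04],[0,0,-0.45]],[[-0.8,0.03,0.04],[0,0,-0.45]],[[-0.8,0.03,0.04],[0,0,-0.45]],[[-0.8,0.03,0.04],[0,0,-0.45]],[[-0.8,0.03,0.04],[0,0,-0.45]],[[-0.8,0.03,0.04],[0,0,-0.45]],[[-0.8,0.03,0.04],[0,0,-0.45]]]}}

```text
time: 1.43
tcp_pos: [0.4651, -0.046, 0.214]
tcp_rot: [-0.0, 0.757, -0.653, 0.0]
ft_force: [-0.1, -0.6, 0.3]
width: 1.0
gripper_force: 0.0
```

```bash
python3 -c "
from h import *
plan((*hw(0,15),.16,.157))"
```

```text
t1.43 [ 0.4651 -0.046   0.214 ] F [-0.1 -0.6  0.3] w1.000 g0.0
[np.float64(0.5988546628158712), np.float64(0.18591551192138642), 0.16] [-0.5248, -0.4155, 0.1353] [-0.0001, 0.0001, -0.0066]
```

Request:
{"op": "jog_arm", "data": {"commands": [[[-0.525,-0.415,0.13],[0,0,0]],[[-0.525,-0.415,0.13],[0,0,0]],[[-0.525,-0.415,0.13],[0,0,0]],[[-0.525,-0.415,0.13],[0,0,0]],[[-0.525,-0.415,0.13],[0,0,0]],[[-0.525,-0.415,0.13],[0,0,0]],[[-0.525,-0.415,0.13],[0,0,0]],[[-0.525,-0.415,0.13],[0,0,0]]], "jaw": 0.6}}

```text
time: 2.1
tcp_pos: [0.5994, 0.1865, 0.1596]
tcp_rot: [0.001, 0.757, -0.653, -0.0]
ft_force: [-0.0, -0.3, -0.4]
width: 0.599
gripper_force: 0.0
```

```bash
python3 -c "
from h import *
plan((*hw(0,15),.066,.157))"
```

```text
t2.10 [0.5994 0.1865 0.1596] F [-0.  -0.3 -0.4] w0.599 g0.0
[np.float64(0.5988546628158712), np.float64(0.18591551192138642), 0.066] [0.0011, 0.0011, 0.2339] [0.0011, -0.0004, -0.0059]
```

Request:
{"op": "jog_arm", "data": {"commands": [[[0.001,0.001,0.232],[0,0,-0.006]],[[0.001,0.001,0.232],[0,0,-0.006]],[[0.001,0.001,0.232],[0,0,-0.006]],[[0.001,0.001,0.232],[0,0,-0.006]],[[0.001,0.001,0.232],[0,0,-0.006]],[[0.001,0.001,0.232],[0,0,-0.006]],[[0.001,0.001,0.232],[0,0,-0.006]],[[0.001,0.001,0.232],[0,0,-0.006]]]}}

```text
time: 2.77
tcp_pos: [0.599, 0.1828, 0.0719]
tcp_rot: [-0.002, 0.759, -0.651, 0.001]
ft_force: [0.2, 0.1, 0.1]
width: 0.603
gripper_force: 0.0
```

Request:
{"op": "jog_arm", "data": {"commands": [[[0,0,0],[0,0,0]],[[0,0,0],[0,0,0]],[[0,0,0],[0,0,0]],[[0,0,0],[0,0,0]],[[0,0,0],[0,0,0]],[[0,0,0],[0,0,0]],[[0,0,0],[0,0,0]],[[0,0,0],[0,0,0]]], "jaw": 0, "force": 50}}

```text
time: 3.43
tcp_pos: [0.5981, 0.1825, 0.0702]
tcp_rot: [-0.0, 0.759, -0.651, 0.0]
ft_force: [-1.8, 1.0, 5.5]
width: 0.165
gripper_force: 48.8
```

```bash
python3 -c "
from h import *
plan((*hw(0,15),.126,.157))"
```

```text
t3.43 [0.5981 0.1825 0.0702] F [-1.8  1.   5.5] w0.165 g48.8
[np.float64(0.5988546628158712), np.float64(0.18591551192138642), 0.126] [-0.0083, -0.0032, -0.1396] [-0.0005, 0.0, -0.0019]
```

Request:
{"op": "jog_arm", "data": {"commands": [[[0,0,-0.06],[0,0,0]],[[0,0,-0.16],[0,0,0]],[[0,0,-0.16],[0,0,0]],[[0,0,-0.16],[0,0,0]],[[0,0,-0.16],[0,0,0]],[[0,0,-0.16],[0,0,0]],[[0,0,-0.16],[0,0,0]],[[0,0,-0.16],[0,0,0]]]}}

```text
time: 4.1
tcp_pos: [0.5972, 0.182, 0.1321]
tcp_rot: [0.001, 0.759, -0.651, -0.0]
ft_force: [1.0, -0.2, -1.6]
width: 0.165
gripper_force: 50.3
```

```bash
python3 -c "
from h import *
a=hw(-95,-125);plan((a[0]-.0005,a[1]-.003,.130,.157))"
```

```text
t4.10 [0.5972 0.182  0.1321] F [ 1.  -0.2 -1.6] w0.165 g50.3
[np.float64(0.526412901032292), np.float64(0.029783598488964617), 0.13] [0.349, 0.2331, 0.0061] [0.0016, -0.0006, -0.0022]
```

Request:
{"op": "jog_arm", "data": {"commands": [[[0.349,0.233,0.005],[0,0,-0.002]],[[0.349,0.233,0.005],[0,0,-0.002]],[[0.349,0.233,0.005],[0,0,-0.002]],[[0.349,0.233,0.005],[0,0,-0.002]],[[0.349,0.233,0.005],[0,0,-0.002]],[[0.349,0.233,0.005],[0,0,-0.002]],[[0.349,0.233,0.005],[0,0,-0.002]],[[0.349,0.233,0.005],[0,0,-0.002]]]}}

```text
time: 4.77
tcp_pos: [0.5279, 0.0309, 0.1315]
tcp_rot: [-0.0, 0.761, -0.649, 0.0]
ft_force: [-0.4, 0.0, -1.9]
width: 0.161
gripper_force: 50.2
```

Run:
```python
from h import *
a=hw(-95,-125);plan((a[0]-.0005,a[1]-.003,.071,.157))
o=np.zeros((600,800,3),np.uint8)
im=env.grab_frame("scene")[:,:,::-1];cv2.imwrite("pics/s1raw.png",im)
p=proj("scene",[[*a,.1]])[0].astype(int)
o[:600,:420]=cv2.resize(im[p[1]-60:p[1]+40,p[0]-35:p[0]+35],(420,600),interpolation=cv2.INTER_CUBIC)
im=env.grab_frame("top")[:,:,::-1];cv2.imwrite("pics/t1raw.png",im)
q=proj("top",[[*a,.1]])[0].astype(int)
o[:360,430:790]=cv2.resize(im[q[1]-30:q[1]+30,q[0]-30:q[0]+30],(360,360),interpolation=cv2.INTER_CUBIC)
cv2.imwrite("pics/pin1.png",o);print(p,q)
```

```text
t4.77 [0.5279 0.0309 0.1315] F [-0.4  0.  -1.9] w0.161 g50.2
[np.float64(0.526412901032292), np.float64(0.029783598488964617), 0.071] [0.0021, 0.0042, 0.1512] [-0.0005, 0.0, 0.0004]
[252 178] [246 202]
```

View pics/pin1.png

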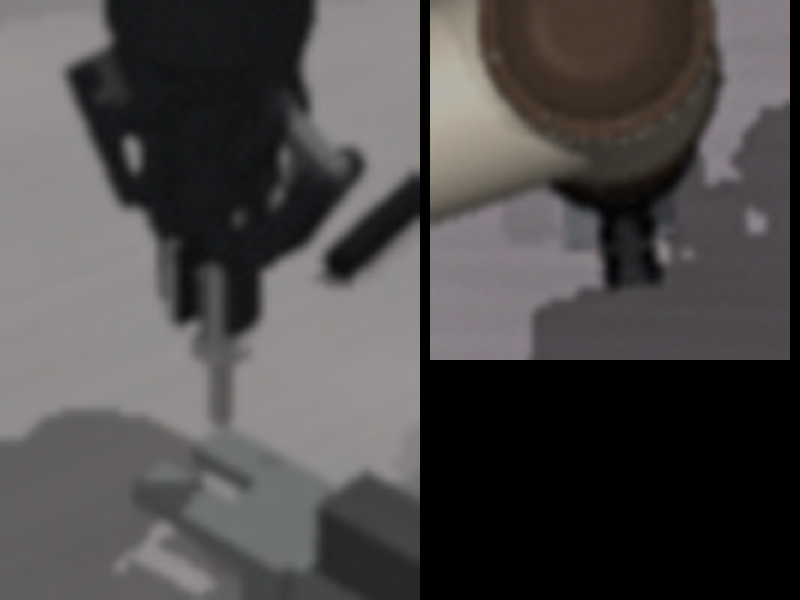

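The pin hangs upright in the fingers, with its shank tip at about (221,425) and its collar at about (220,350) in the crop, just above the notch. I'll check its lateral position against the notch.

Run:
```python
from h import *
from fit import raw
c,s=np.cos(Q[2]),np.sin(Q[2])
for a,z in(((221,423),.0725),((220,348),.1085),((211,268),.143)):
    p=ray("scene",[raw(a,6,(217,118))],z)[0][:2];print(np.round((p-Q[:2])@np.array([[c,-s],[s,c]])*1e3,1))
a=(env.get_obs()["tcp_pos"][:2]-Q[:2])@np.array([[c,-s],[s,c]])*1e3;print(a)
# notch check from picture: far-side edge & end corners at z45
for p in((192,452),(250,490)): print(np.round((ray("scene",[raw(p,6,(217,118))],.045)[0][:2]-Q[:2])@np.array([[c,-s],[s,c]])*1e3,1))
```

```text
[ -91.  -125.3]
[ -91.9 -125.1]
[ -97.1 -124.7]
[ -94.42696274 -126.7461115 ]
[-111.1 -121.1]
[ -76.7 -123.4]
```

Request:
{"op": "jog_arm", "data": {"commands": [[[0.002,0.0035,0.02],[0,0,0]],[[0.002,0.0035,0.04],[0,0,0]],[[0.002,0.0035,0.05],[0,0,0]],[[0.002,0.0035,0.06],[0,0,0]],[[0.002,0.0035,0.07],[0,0,0]],[[0.002,0.0035,0.08],[0,0,0]],[[0.002,0.0035,0.09],[0,0,0]],[[0.002,0.0035,0.1],[0,0,0]]]}}

```text
time: 5.53
tcp_pos: [0.5259, 0.0291, 0.0912]
tcp_rot: [-0.0, 0.76, -0.65, 0.0]
ft_force: [0.7, 0.1, -0.5]
width: 0.163
gripper_force: 50.2
```

```bash
python3 -c "
from h import *
a=hw(-95,-125);plan((a[0]-.0005,a[1]-.003,.071,.157))"
```

```text
t5.53 [0.5259 0.0291 0.0912] F [ 0.7  0.1 -0.5] w0.163 g50.2
[np.float64(0.526412901032292), np.float64(0.029783598488964617), 0.071] [-0.0014, -0.0014, 0.0504] [-0.0001, 0.0, -0.0001]
```

Entering with no contact force. Next I lower to the seat, then open a little.

Request:
{"op": "jog_arm", "data": {"commands": [[[0,0,0.01],[0,0,0]],[[0,0,0.02],[0,0,0]],[[0,0,0.03],[0,0,0]],[[0,0,0.036],[0,0,0]],[[0,0,0.042],[0,0,0]],[[0,0,0.047],[0,0,0]],[[0,0,0.049],[0,0,0]],[[0,0,0.05],[0,0,0]]]}}

```text
time: 6.2
tcp_pos: [0.5259, 0.0291, 0.0714]
tcp_rot: [0.0, 0.76, -0.65, -0.0]
ft_force: [0.4, 0.7, -1.0]
width: 0.162
gripper_force: 50.2
```

Request:
{"op": "jog_arm", "data": {"commands": [[[0,0,0],[0,0,0]],[[0,0,0],[0,0,0]],[[0,0,0],[0,0,0]],[[0,0,0],[0,0,0]],[[0,0,0],[0,0,0]],[[0,0,0],[0,0,0]],[[0,0,0],[0,0,0]],[[0,0,0],[0,0,0]]]}}

```text
time: 6.87
tcp_pos: [0.5259, 0.0291, 0.0715]
tcp_rot: [-0.0, 0.76, -0.65, 0.0]
ft_force: [0.8, 0.2, -1.7]
width: 0.169
gripper_force: 50.2
```

Request:
{"op": "jog_arm", "data": {"commands": [[[0,0,0.001],[0,0,0]],[[0,0,0.002],[0,0,0]],[[0,0,0.003],[0,0,0]],[[0,0,0.003],[0,0,0]],[[0,0,0.004],[0,0,0]],[[0,0,0.004],[0,0,0]],[[0,0,0.004],[0,0,0]],[[0,0,0.004],[0,0,0]]]}}

```text
time: 7.53
tcp_pos: [0.5259, 0.0291, 0.0702]
tcp_rot: [-0.0, 0.76, -0.649, 0.0]
ft_force: [-1.1, -0.9, 2.4]
width: 0.165
gripper_force: 50.5
```

Request:
{"op": "jog_arm", "data": {"commands": [[[0,0,0],[0,0,0]],[[0,0,0],[0,0,0]],[[0,0,0],[0,0,0]],[[0,0,0],[0,0,0]],[[0,0,-0.02],[0,0,0]],[[0,0,-0.06],[0,0,0]],[[0,0,-0.1],[0,0,0]],[[0,0,-0.15],[0,0,0]]], "jaw": 0.45}}

```text
time: 8.2
tcp_pos: [0.5253, 0.0289, 0.1304]
tcp_rot: [0.001, 0.76, -0.65, -0.0]
ft_force: [-0.0, 0.1, 0.9]
width: 0.449
gripper_force: 0.0
```

```bash
python3 -c "
from h import *
plan((.47,-.21,.13,.134),(.47,-.21,.13,.125))"
```

```text
t8.20 [0.5253 0.0289 0.1304] F [-0.   0.1  0.9] w0.449 g0.0
[0.47, -0.21, 0.13] [0.5684, 0.2298, 0.0014] [0.0011, -0.0002, 0.0145]
[0.47, -0.21, 0.13] [0.5684, 0.2298, 0.0014] [0.0011, -0.0002, 0.0202]
```

Request:
{"op": "jog_arm", "data": {"commands": [[[0.568,0.229,0],[0,0,0.017]],[[0.568,0.229,0],[0,0,0.017]],[[0.568,0.229,0],[0,0,0.017]],[[0.568,0.229,0],[0,0,0.017]],[[0.568,0.229,0],[0,0,0.017]],[[0.568,0.229,0],[0,0,0.017]],[[0.568,0.229,0],[0,0,0.017]],[[0.568,0.229,0],[0,0,0.017]]], "jaw": 1}}

```text
time: 8.87
tcp_pos: [0.4702, -0.2114, 0.1303]
tcp_rot: [-0.0, 0.75, -0.661, 0.0]
ft_force: [-0.2, 1.3, -0.2]
width: 1.002
gripper_force: 0.0
```

Run:
```python
from h import *
plan((.47,-.2095,.019,.13))
im=env.grab_frame("scene")[:,:,::-1];cv2.imwrite("pics/s2raw.png",im)
o=np.zeros((600,800,3),np.uint8)
p=proj("scene",[[.47,-.2095,.03]])[0].astype(int)
o[:,:400]=cv2.resize(im[p[1]-50:p[1]+25,p[0]-25:p[0]+25],(400,600),interpolation=cv2.INTER_CUBIC)
o[:,410:770]=cv2.resize(im[178-60:178+40,252-35:252+25],(360,600),interpolation=cv2.INTER_CUBIC)
cv2.imwrite("pics/c3.png",o);print(p)
```

```text
t8.87 [ 0.4702 -0.2114  0.1303] F [-0.2  1.3 -0.2] w1.002 g0.0
[0.47, -0.2095, 0.019] [-0.0049, 0.0001, 0.2784] [-0.0003, -0.0001, -0.0025]
[152 230]
```

View pics/c3.png

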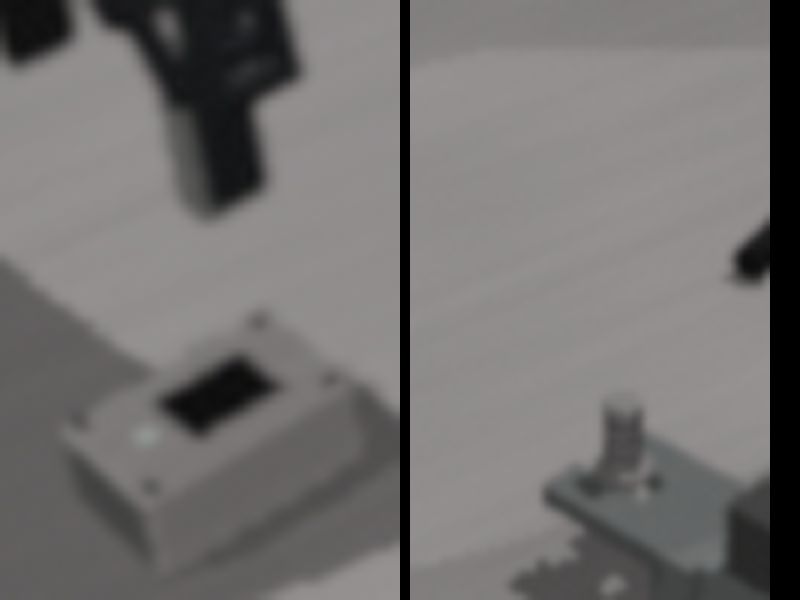

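The pin hangs upright, its collar on the ledge over the notch (crop (622,470)). The unit is undisturbed below the open gripper. Now I descend and grip it.

Request:
{"op": "jog_arm", "data": {"commands": [[[-0.003,0,0.1],[0,0,-0.002]],[[-0.003,0,0.18],[0,0,-0.002]],[[-0.003,0,0.22],[0,0,-0.002]],[[-0.003,0,0.25],[0,0,-0.002]],[[-0.003,0,0.278],[0,0,-0.002]],[[-0.003,0,0.278],[0,0,-0.002]],[[-0.003,0,0.278],[0,0,-0.002]],[[-0.003,0,0.278],[0,0,-0.002]]]}}

```text
time: 9.58
tcp_pos: [0.4717, -0.2077, 0.0195]
tcp_rot: [-0.0, 0.753, -0.658, 0.001]
ft_force: [0.3, -0.3, 0.3]
width: 1.005
gripper_force: 0.0
```

Request:
{"op": "jog_arm", "data": {"commands": [[[0,0,0],[0,0,0]],[[0,0,0],[0,0,0]],[[0,0,0],[0,0,0]],[[0,0,0],[0,0,0]],[[0,0,0],[0,0,0]],[[0,0,0],[0,0,0]],[[0,0,0],[0,0,0]],[[0,0,0],[0,0,0]]], "jaw": 0, "force": 50}}

```text
time: 10.25
tcp_pos: [0.4705, -0.2085, 0.0195]
tcp_rot: [0.0, 0.753, -0.658, -0.0]
ft_force: [-1.4, 0.8, 5.5]
width: 0.528
gripper_force: 53.5
```

Request:
{"op": "jog_arm", "data": {"commands": [[[0,0,-0.05],[0,0,0]],[[0,0,-0.1],[0,0,0]],[[0,0,-0.2],[0,0,0]],[[0,0,-0.3],[0,0,0]],[[0,0,-0.35],[0,0,0]],[[0,0,-0.35],[0,0,0]],[[0,0,-0.35],[0,0,0]],[[0,0,-0.35],[0,0,0]]]}}

```text
time: 10.92
tcp_pos: [0.4692, -0.2081, 0.1572]
tcp_rot: [0.0, 0.752, -0.659, -0.002]
ft_force: [-0.4, 0.6, -3.8]
width: 0.528
gripper_force: 52.6
```

```bash
python3 -c "
from h import *
plan((*hw(0,-68),.16,.157),(*hw(0,-60),.16,.157))"
```

```text
t10.92 [ 0.4692 -0.2081  0.1572] F [-0.4  0.6 -3.8] w0.528 g52.6
[np.float64(0.6118321952347168), np.float64(0.10393634595638156), 0.16] [-0.7261, -0.4563, -0.007] [0.0017, 0.0011, -0.0157]
[np.float64(0.6105813487365148), np.float64(0.11183795231445431), 0.16] [-0.7461, -0.4558, -0.007] [0.0017, 0.0011, -0.0157]
```

Request:
{"op": "jog_arm", "data": {"commands": [[[-0.726,-0.456,0],[0,0,-0.016]],[[-0.726,-0.456,0],[0,0,-0.016]],[[-0.726,-0.456,0],[0,0,-0.016]],[[-0.726,-0.456,0],[0,0,-0.016]],[[-0.726,-0.456,0],[0,0,-0.016]],[[-0.726,-0.456,0],[0,0,-0.016]],[[-0.726,-0.456,0],[0,0,-0.016]],[[-0.726,-0.456,0],[0,0,-0.016]]]}}

```text
time: 11.58
tcp_pos: [0.608, 0.0965, 0.1557]
tcp_rot: [0.002, 0.761, -0.649, -0.001]
ft_force: [1.7, -0.2, -1.6]
width: 0.53
gripper_force: 52.5
```

```bash
python3 -c "
from h import *
plan((*hw(0,-68),.1,.157))"
```

```text
t11.58 [0.608  0.0965 0.1557] F [ 1.7 -0.2 -1.6] w0.530 g52.5
[np.float64(0.6118321952347168), np.float64(0.10393634595638156), 0.1] [-0.0169, -0.0132, 0.1391] [0.0036, -0.0006, 0.0008]
```

Request:
{"op": "jog_arm", "data": {"commands": [[[-0.017,-0.013,0.03],[0,0,0]],[[-0.017,-0.013,0.06],[0,0,0]],[[-0.017,-0.013,0.1],[0,0,0]],[[-0.017,-0.013,0.14],[0,0,0]],[[-0.017,-0.013,0.16],[0,0,0]],[[-0.017,-0.013,0.16],[0,0,0]],[[-0.017,-0.013,0.16],[0,0,0]],[[-0.017,-0.013,0.16],[0,0,0]]]}}

```text
time: 12.25
tcp_pos: [0.6134, 0.1023, 0.095]
tcp_rot: [-0.0, 0.761, -0.649, 0.0]
ft_force: [0.4, 0.2, -1.8]
width: 0.526
gripper_force: 52.4
```

```bash
python3 -c "
from h import *
plan((*hw(0,-68),.066,.157))"
```

```text
t12.25 [0.6134 0.1023 0.095 ] F [ 0.4  0.2 -1.8] w0.526 g52.4
[np.float64(0.6118321952347168), np.float64(0.10393634595638156), 0.066] [-0.0046, 0.0034, 0.0725] [-0.0004, -0.0001, 0.0009]
```

Request:
{"op": "jog_arm", "data": {"commands": [[[-0.004,0.0035,0.02],[0,0,0.001]],[[-0.004,0.0035,0.04],[0,0,0.001]],[[-0.004,0.0035,0.055],[0,0,0.001]],[[-0.004,0.0035,0.065],[0,0,0.001]],[[-0.004,0.0035,0.07],[0,0,0.001]],[[-0.004,0.0035,0.073],[0,0,0.001]],[[-0.004,0.0035,0.075],[0,0,0.001]],[[-0.004,0.0035,0.075],[0,0,0.001]]]}}

```text
time: 12.92
tcp_pos: [0.6115, 0.1039, 0.0648]
tcp_rot: [-0.0, 0.76, -0.65, 0.0]
ft_force: [-0.3, -0.7, -1.5]
width: 0.523
gripper_force: 52.5
```

```bash
python3 -c "
from h import *
plan((*hw(0,-68),.0645,.157))
from h import Q
o=env.get_obs();c,s=np.cos(Q[2]),np.sin(Q[2]);print((o['tcp_pos'][:2]-Q[:2])@np.array([[c,-s],[s,c]])*1e3)"
```

```text
t12.92 [0.6115 0.1039 0.0648] F [-0.3 -0.7 -1.5] w0.523 g52.5
[np.float64(0.6118321952347168), np.float64(0.10393634595638156), 0.0645] [-0.0001, -0.0009, 0.0007] [-0.0002, -0.0, -0.0001]
[ -0.34748623 -68.02900899]
```

Request:
{"op": "jog_arm", "data": {"commands": [[[0,0,0.001],[0,0,0]],[[0,0,0.002],[0,0,0]],[[0,0,0.003],[0,0,0]],[[0,0,0.003],[0,0,0]],[[0,0,0.003],[0,0,0]],[[0,0,0.003],[0,0,0]],[[0,0,0.003],[0,0,0]],[[0,0,0.003],[0,0,0]]]}}

```text
time: 13.58
tcp_pos: [0.6117, 0.1039, 0.0646]
tcp_rot: [-0.0, 0.76, -0.649, 0.0]
ft_force: [-2.8, 0.4, 4.5]
width: 0.527
gripper_force: 53.5
```

Request:
{"op": "jog_arm", "data": {"commands": [[[0,0,0],[0,0,0]],[[0,0,0],[0,0,0]],[[0,0,0],[0,0,0]],[[0,0,0],[0,0,0]],[[0,0,-0.05],[0,0,0]],[[0,0,-0.12],[0,0,0]],[[0,0,-0.2],[0,0,0]],[[0,0,-0.25],[0,0,0]]], "jaw": 0.8}}

```text
time: 14.25
tcp_pos: [0.6125, 0.104, 0.1665]
tcp_rot: [-0.001, 0.761, -0.649, 0.001]
ft_force: [0.4, 0.4, 1.8]
width: 0.797
gripper_force: 0.0
```

```bash
python3 -c "
from h import *
plan((*hw(0,102),.16,.157))"
```

```text
t14.25 [0.6125 0.104  0.1665] F [0.4 0.4 1.8] w0.797 g0.0
[np.float64(0.5852517071479246), np.float64(0.27184548106542766), 0.16] [-0.425, 0.0017, 0.0162] [-0.0024, 0.0, 0.0003]
```

Request:
{"op": "jog_arm", "data": {"commands": [[[-0.425,0.001,0.016],[0,0,0]],[[-0.425,0.001,0.016],[0,0,0]],[[-0.425,0.001,0.016],[0,0,0]],[[-0.425,0.001,0.016],[0,0,0]],[[-0.425,0.001,0.016],[0,0,0]],[[-0.425,0.001,0.016],[0,0,0]],[[-0.425,0.001,0.016],[0,0,0]],[[-0.425,0.001,0.016],[0,0,0]]], "jaw": 0.5}}

```text
time: 14.92
tcp_pos: [0.5845, 0.2705, 0.1569]
tcp_rot: [0.0, 0.76, -0.65, -0.0]
ft_force: [1.1, 0.8, -0.1]
width: 0.497
gripper_force: 0.0
```

Run:
```python
from h import *
plan((*hw(0,102),.09,.157))
im=env.grab_frame("scene")[:,:,::-1];cv2.imwrite("pics/s3raw.png",im)
o=cv2.resize(im[115:240,225:385],(768,600),interpolation=cv2.INTER_CUBIC)
cv2.imwrite("pics/c4.png",o)
```

```text
t14.92 [0.5845 0.2705 0.1569] F [ 1.1  0.8 -0.1] w0.497 g0.0
[np.float64(0.5852517071479246), np.float64(0.27184548106542766), 0.09] [-0.003, -0.0025, 0.1674] [0.0003, -0.0002, -0.0008]
```

View pics/c4.png

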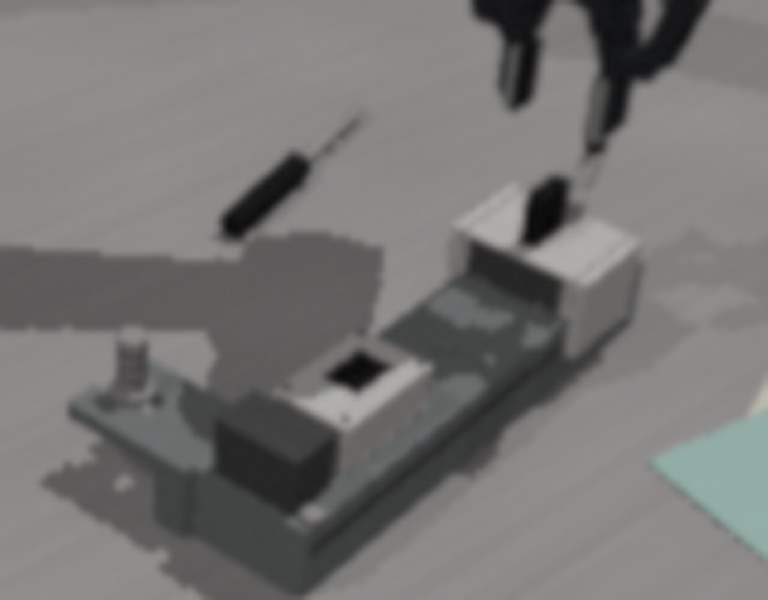

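The unit lies flat and looks parallel to the bed: top corners at about (362,335), (432,372) and (342,430). The pin is upright on the ledge at (132,370). Checking the centring.

Run:
```python
from h import *
from fit import raw
c,s=np.cos(Q[2]),np.sin(Q[2])
for a,z in(((362,335),.075),((432,372),.075),((345,430),.075),((338,440),.08),((245,388),.08),((302,548),.045),((555,355),.045)):
    p=ray("scene",[raw(a,4.8,(225,115))],z)[0][:2];print(np.round((p-Q[:2])@np.array([[c,-s],[s,c]])*1e3,1))
```

```text
[-16.5 -39.8]
[ 27.2 -41. ]
[  23.4 -105.9]
[  28.9 -119. ]
[ -27.7 -118.4]
[  40.4 -156.6]
[45.6 49.9]
```

Request:
{"op": "jog_arm", "data": {"commands": [[[-0.003,-0.002,0.05],[0,0,0]],[[-0.003,-0.002,0.1],[0,0,0]],[[-0.003,-0.002,0.13],[0,0,0]],[[-0.003,-0.002,0.16],[0,0,0]],[[-0.003,-0.002,0.167],[0,0,0]],[[-0.003,-0.002,0.167],[0,0,0]],[[-0.003,-0.002,0.167],[0,0,0]],[[-0.003,-0.002,0.167],[0,0,0]]]}}

```text
time: 15.63
tcp_pos: [0.5857, 0.2733, 0.0915]
tcp_rot: [-0.001, 0.76, -0.649, 0.0]
ft_force: [-0.3, -0.1, -0.3]
width: 0.499
gripper_force: 0.0
```

Request:
{"op": "jog_arm", "data": {"commands": [[[0,0,0],[0,0,0]],[[0,0,0],[0,0,0]],[[0,0,0],[0,0,0]],[[0,0,0],[0,0,0]],[[0,0,0],[0,0,0]],[[0,0,0],[0,0,0]],[[0,0,0],[0,0,0]],[[0,0,0],[0,0,0]]], "jaw": 0, "force": 30}}

```text
time: 16.3
tcp_pos: [0.584, 0.2728, 0.0912]
tcp_rot: [0.001, 0.76, -0.649, -0.0]
ft_force: [-4.8, -0.6, 6.3]
width: 0.132
gripper_force: 32.4
```

```bash
python3 -c "
from h import *
plan((*hw(0,102),.09,.157))
o=env.get_obs();c,s=np.cos(Q[2]),np.sin(Q[2]);A=np.array([[c,-s],[s,c]]);print((o['tcp_pos'][:2]-Q[:2])@A*1e3,o['ft_force'][:2]@A,o['wrist_torque'])"
```

```text
t16.30 [0.584  0.2728 0.0912] F [-4.8 -0.6  6.3] w0.132 g32.4
[np.float64(0.5852517071479246), np.float64(0.27184548106542766), 0.09] [0.0029, -0.0026, 0.0029] [0.0009, -0.0003, 0.0002]
[ -1.04454922 103.1707507 ] [-4.81999628  0.20228074] [-9.67206335e-04  1.49612880e+00  4.65136744e-02]
```

Request:
{"op": "jog_arm", "data": {"commands": [[[0.02,0.0015,0],[0,0,0]],[[0.05,0.0015,0],[0,0,0]],[[0.09,0.0015,0],[0,0,0]],[[0.13,0.0015,0],[0,0,0]],[[0.17,0.0015,0],[0,0,0]],[[0.21,0.0015,0],[0,0,0]],[[0.24,0.0015,0],[0,0,0]],[[0.26,0.0015,0],[0,0,0]]]}}

```text
time: 16.97
tcp_pos: [0.6005, 0.1701, 0.0911]
tcp_rot: [-0.001, 0.76, -0.65, -0.0]
ft_force: [-5.2, 4.2, 5.6]
width: 0.131
gripper_force: 32.3
```

```bash
cat > st.py <<'E'
from h import *
plan((*hw(0,-22),.09,.157))
o=env.get_obs();c,s=np.cos(Q[2]),np.sin(Q[2]);A=np.array([[c,-s],[s,c]]);print((o['tcp_pos'][:2]-Q[:2])@A*1e3,o['ft_force'][:2]@A,o['wrist_torque'])
E
python3 st.py
```

```text
t16.97 [0.6005 0.1701 0.0911] F [-5.2  4.2  5.6] w0.131 g32.3
[np.float64(0.6046398278700554), np.float64(0.14937058251529992), 0.09] [0.0529, -0.0021, 0.0028] [-0.0004, 0.0007, -0.0001]
[-0.82909315 -0.83547171] [-4.47904     4.98983832] [1.10998026 1.41393318 0.05166391]
```

Request:
{"op": "jog_arm", "data": {"commands": [[[0.008,0.001,0],[0,0,0]],[[0.014,0.001,0],[0,0,0]],[[0.02,0.001,0],[0,0,0]],[[0.025,0.001,0],[0,0,0]],[[0.03,0.001,0],[0,0,0]],[[0.035,0.001,0],[0,0,0]],[[0.04,0.001,0],[0,0,0]],[[0.045,0.001,0],[0,0,0]]]}}

```text
time: 17.63
tcp_pos: [0.6031, 0.1538, 0.0911]
tcp_rot: [-0.001, 0.761, -0.649, -0.0]
ft_force: [-4.5, 4.4, 5.2]
width: 0.137
gripper_force: 32.5
```

```bash
python3 st.py
```

```text
t17.63 [0.6031 0.1538 0.0911] F [-4.5  4.4  5.2] w0.137 g32.5
[np.float64(0.6046398278700554), np.float64(0.14937058251529992), 0.09] [0.0115, -0.002, 0.0028] [-0.0008, 0.0008, 0.0005]
[ -0.78935865 -17.38446886] [-3.78436896  5.06208425] [1.44654337 1.51401756 0.03567026]
```

Request:
{"op": "jog_arm", "data": {"commands": [[[0.002,0,0],[0,0,0]],[[0.004,0,0],[0,0,0]],[[0.006,0,0],[0,0,0]],[[0.008,0,0],[0,0,0]],[[0.01,0,0],[0,0,0]],[[0.0115,0,0],[0,0,0]],[[0.0115,0,0],[0,0,0]],[[0.0115,0,0],[0,0,0]]]}}

```text
time: 18.3
tcp_pos: [0.6035, 0.1516, 0.0912]
tcp_rot: [-0.002, 0.761, -0.649, -0.001]
ft_force: [-7.1, 12.9, 6.8]
width: 0.137
gripper_force: 32.5
```

```bash
python3 st.py
```

```text
t18.30 [0.6035 0.1516 0.0912] F [-7.1 12.9  6.8] w0.137 g32.5
[np.float64(0.6046398278700554), np.float64(0.14937058251529992), 0.09] [0.0059, -0.0019, 0.0029] [-0.0013, 0.0025, 0.0009]
[ -0.78075983 -19.64719764] [-4.96959233 13.88334525] [ 3.20130175  2.27078927 -0.04613409]
```

Request:
{"op": "jog_arm", "data": {"commands": [[[0.001,0,0],[0,0,0]],[[0.002,0,0],[0,0,0]],[[0.003,0,0],[0,0,0]],[[0.004,0,0],[0,0,0]],[[0.004,0,0],[0,0,0]],[[0.004,0,0],[0,0,0]],[[0.004,0,0],[0,0,0]],[[0.004,0,0],[0,0,0]]]}}

```text
time: 18.97
tcp_pos: [0.6035, 0.1515, 0.0912]
tcp_rot: [-0.003, 0.761, -0.649, -0.001]
ft_force: [-9.3, 16.3, 7.0]
width: 0.136
gripper_force: 32.6
```

```bash
python3 st.py
```

```text
t18.97 [0.6035 0.1515 0.0912] F [-9.3 16.3  7. ] w0.136 g32.6
[np.float64(0.6046398278700554), np.float64(0.14937058251529992), 0.09] [0.0057, -0.0019, 0.0029] [-0.0016, 0.0036, 0.0011]
[ -0.77002615 -19.72073746] [-6.66040688 17.53739774] [4.52634444 2.80858213 0.0760133 ]
```

Request:
{"op": "jog_arm", "data": {"commands": [[[0,0,0],[0,0,0]],[[0,0,0],[0,0,0]],[[0,0,0],[0,0,0]],[[0,0,0],[0,0,0]],[[0,0,-0.06],[0,0,0]],[[0,0,-0.12],[0,0,0]],[[0,0,-0.2],[0,0,0]],[[0,0,-0.25],[0,0,0]]], "jaw": 0.5}}

```text
time: 19.63
tcp_pos: [0.6052, 0.1455, 0.1931]
tcp_rot: [-0.001, 0.76, -0.65, 0.001]
ft_force: [0.4, -0.4, 1.2]
width: 0.5
gripper_force: 0.0
```

Run:
```python
from h import *
import runpy; runpy.run_path("st.py")
im=env.grab_frame("scene")[:,:,::-1];cv2.imwrite("pics/s4raw.png",im)
o=cv2.resize(im[125:225,235:367],(792,600),interpolation=cv2.INTER_CUBIC)
cv2.imwrite("pics/c5.png",o)
```

```text
t19.63 [0.6052 0.1455 0.1931] F [ 0.4 -0.4  1.2] w0.500 g0.0
[np.float64(0.6046398278700554), np.float64(0.14937058251529992), 0.09] [-0.0097, 0.0009, 0.2576] [-0.0021, -0.0002, -0.0005]
[ 3.60346759e-03 -2.58699469e+01] [ 0.36130784 -0.42624083] [ 0.0388083  -0.11000325 -0.03591522]
```

View pics/c5.png

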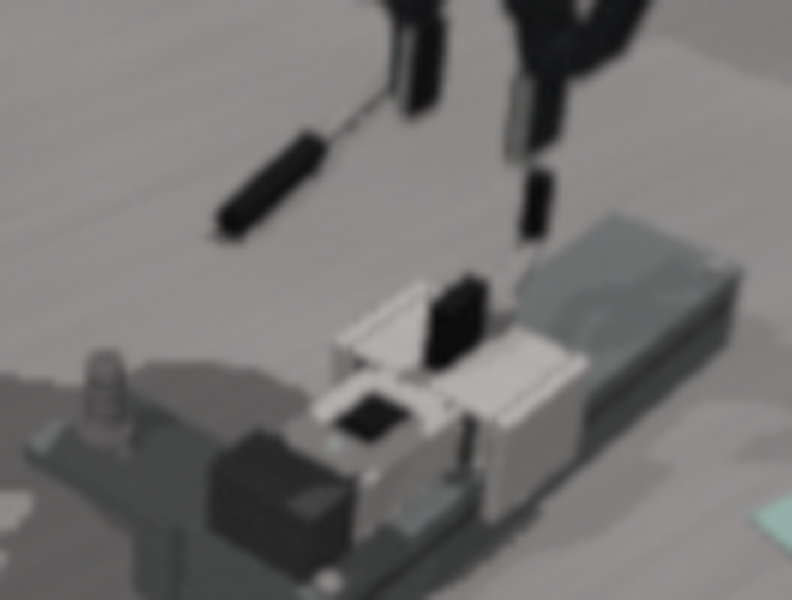

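The case sits between the fixed jaw and the carriage, and the pin is still upright at (105,395). The knob top is at about (541,172) and its bottom at (535,238). Now I measure the lever.

Run:
```python
from h import *
from fit import raw
c,s=np.cos(Q[2]),np.sin(Q[2]);A=np.array([[c,-s],[s,c]])
P=[raw((541,173),6,(235,125)),raw((536,236),6,(235,125))]
for z,p in zip((.12,.09),P): print((ray("scene",[p],z)[0][:2]-Q[:2])@A*1e3)
print("start", (ray("scene",[raw((697,30),6,(234,132))],.12)[0][:2]-Q[:2])@A*1e3)
for th in(.2,.3,.4,.5):
    x,y=-55*np.sin(th),5+55*np.cos(th);print(th,x,y,proj("scene",[[*hw(x-.8,y),.12],[*hw(x-.8,y),.09]]).round(1).tolist())
print(P)
for th in(.35,):
    x,y=-55*np.sin(th)-.8,5+55*np.cos(th);plan((*hw(x,y),.16,.157))
```

```text
[-15.96869282  55.98542926]
[-13.8091634   55.34100614]
start [-15.66106195 175.41214992]
0.2 -10.926813193728368 58.90366178126829 [[326.8, 153.6], [325.4, 163.7]]
0.3 -16.253611366373676 57.54350690190833 [[324.7, 153.0], [323.3, 163.1]]
0.4 -21.41800882697578 55.65835467015868 [[322.6, 152.6], [321.2, 162.6]]
0.5 -26.368404623231164 53.2670409039705 [[320.4, 152.2], [319.1, 162.3]]
[array([324.75      , 153.41666667]), array([323.91666667, 163.91666667])]
t19.68 [0.6073 0.1462 0.1973] F [0.6 0.3 3.4] w0.501 g0.0
[np.float64(0.5729224351757919), np.float64(0.22399470036529984), 0.16] [-0.2055, 0.0554, 0.0929] [-0.007, 0.0006, 0.0]
```

Request:
{"op": "jog_arm", "data": {"commands": [[[-0.208,0.045,0.05],[0,0,0]],[[-0.208,0.045,0.05],[0,0,0]],[[-0.208,0.045,0.05],[0,0,0]],[[-0.208,0.045,0.05],[0,0,0]],[[-0.208,0.045,0.05],[0,0,0]],[[-0.208,0.045,0.05],[0,0,0]],[[-0.208,0.045,0.05],[0,0,0]],[[-0.208,0.045,0.05],[0,0,0]]]}}

```text
time: 20.35
tcp_pos: [0.5738, 0.2245, 0.1705]
tcp_rot: [-0.0, 0.76, -0.65, 0.0]
ft_force: [0.1, 0.2, -0.0]
width: 0.506
gripper_force: 0.0
```

```bash
python3 -c "
from h import *
plan((*hw(-17,57.5),.105,.157))"
```

```text
t20.35 [0.5738 0.2245 0.1705] F [ 0.1  0.2 -0. ] w0.506 g0.0
[np.float64(0.5754186272832686), np.float64(0.22523474688996875), 0.105] [-0.0012, -0.0041, 0.1638] [-0.0003, 0.0, -0.0012]
```

Request:
{"op": "jog_arm", "data": {"commands": [[[-0.001,-0.004,0.04],[0,0,0]],[[-0.001,-0.004,0.08],[0,0,0]],[[-0.001,-0.004,0.12],[0,0,0]],[[-0.001,-0.004,0.15],[0,0,0]],[[-0.001,-0.004,0.163],[0,0,0]],[[-0.001,-0.004,0.163],[0,0,0]],[[-0.001,-0.004,0.163],[0,0,0]],[[-0.001,-0.004,0.163],[0,0,0]]]}}

```text
time: 21.02
tcp_pos: [0.5755, 0.2263, 0.1062]
tcp_rot: [-0.001, 0.76, -0.65, 0.0]
ft_force: [-0.1, -0.7, 0.4]
width: 0.503
gripper_force: 0.0
```

Request:
{"op": "jog_arm", "data": {"commands": [[[0,0,0],[0,0,0]],[[0,0,0],[0,0,0]],[[0,0,0],[0,0,0]],[[0,0,0],[0,0,0]],[[0,0,0],[0,0,0]],[[0,0,0],[0,0,0]],[[0,0,0],[0,0,0]],[[0,0,0],[0,0,0]]], "jaw": 0, "force": 20}}

```text
time: 21.68
tcp_pos: [0.5751, 0.2265, 0.1058]
tcp_rot: [-0.001, 0.76, -0.649, 0.0]
ft_force: [-1.4, 1.0, 4.9]
width: 0.152
gripper_force: 20.7
```

```bash
cat > arc.py <<'E'
import runpy; runpy.run_path("st.py")
from h import *
o=env.get_obs();c,s=np.cos(Q[2]),np.sin(Q[2]);A=np.array([[c,-s],[s,c]])
p=(o['tcp_pos'][:2]-Q[:2])@A*1e3-[-.8,5]
th=np.arctan2(-p[0],p[1]);print("rel",p,"r",np.hypot(*p),"th",th)
for t in np.linspace(th,1.45,9)[1:].tolist()+[1.5,1.55]:
    d=np.array([-55*np.sin(t)+55*np.sin(th),55*np.cos(t)-55*np.cos(th)]);print(round(t,3),np.round(-d[1]/400,4),np.round(-d[0]/400,4))
E
python3 arc.py
```

```text
t21.68 [0.5751 0.2265 0.1058] F [-1.4  1.   4.9] w0.152 g20.7
[np.float64(0.6046398278700554), np.float64(0.14937058251529992), 0.09] [0.202, -0.0428, 0.0395] [-0.0007, 0.0002, 0.0001]
[-17.15226231  58.7892976 ] [-1.26769479  1.18552949] [0.15670074 0.42070996 0.01861304]
rel [-16.35226231  53.7892976 ] r 56.21996993535515 th 0.2951278422954566
0.439 0.0071 0.0185
0.584 0.0168 0.0358
0.728 0.0289 0.0515
0.873 0.0432 0.0653
1.017 0.0592 0.0769
1.161 0.0768 0.0861
1.306 0.0955 0.0927
1.45 0.115 0.0965
1.5 0.1218 0.0972
1.55 0.1287 0.0975
```

Request:
{"op": "jog_arm", "data": {"commands": [[[0.0033,0.009,0],[0,0,0]],[[0.007,0.0185,0],[0,0,0]],[[0.0168,0.0358,0],[0,0,0]],[[0.0225,0.044,0],[0,0,0]],[[0.029,0.0515,0],[0,0,0]],[[0.036,0.0585,0],[0,0,0]],[[0.0432,0.0653,0],[0,0,0]],[[0.051,0.071,0],[0,0,0]]]}}

```text
time: 22.35
tcp_pos: [0.5505, 0.2017, 0.1057]
tcp_rot: [-0.001, 0.76, -0.649, 0.0]
ft_force: [4.0, 2.6, 4.3]
width: 0.151
gripper_force: 20.8
```

```bash
python3 arc.py
```

```text
t22.35 [0.5505 0.2017 0.1057] F [4.  2.6 4.3] w0.151 g20.8
[np.float64(0.6046398278700554), np.float64(0.14937058251529992), 0.09] [0.1504, -0.113, 0.0394] [-0.0013, 0.0003, 0.0002]
[-45.24957171  38.12169796] [4.3787758  1.98653325] [ 0.65484098 -0.99597265  0.12743832]
rel [-44.44957171  33.12169796] r 55.432944183396906 th 0.9304050102428523
0.995 0.0073 0.0051
1.06 0.015 0.0097
1.125 0.0229 0.0138
1.19 0.0311 0.0174
1.255 0.0395 0.0205
1.32 0.048 0.0229
1.385 0.0568 0.0249
1.45 0.0656 0.0262
1.5 0.0724 0.0269
1.55 0.0793 0.0272
```

Request:
{"op": "jog_arm", "data": {"commands": [[[0.0073,0.005,0],[0,0,0]],[[0.015,0.0092,0],[0,0,0]],[[0.023,0.013,0],[0,0,0]],[[0.031,0.0165,0],[0,0,0]],[[0.0395,0.0195,0],[0,0,0]],[[0.048,0.022,0],[0,0,0]],[[0.057,0.0238,0],[0,0,0]],[[0.065,0.025,0],[0,0,0]]]}}

```text
time: 23.02
tcp_pos: [0.5446, 0.1743, 0.1054]
tcp_rot: [-0.001, 0.76, -0.65, 0.0]
ft_force: [3.8, 3.2, 5.6]
width: 0.154
gripper_force: 20.9
```

```bash
python3 arc.py
```

```text
t23.02 [0.5446 0.1743 0.1054] F [3.8 3.2 5.6] w0.154 g20.9
[np.float64(0.6046398278700554), np.float64(0.14937058251529992), 0.09] [0.0851, -0.1384, 0.0387] [-0.0009, 0.0004, -0.0002]
[-55.38219743  12.04760514] [4.24834572 2.5933859 ] [ 0.91728627 -1.09560332  0.14836401]
rel [-54.58219743   7.04760514] r 55.03530697899486 th 1.4423876635337454
1.443 0.0001 0.0
1.444 0.0003 0.0
1.445 0.0004 0.0
1.446 0.0005 0.0001
1.447 0.0006 0.0001
1.448 0.0008 0.0001
1.449 0.0009 0.0001
1.45 0.001 0.0001
1.5 0.0079 0.0008
1.55 0.0147 0.0011
```

Request:
{"op": "jog_arm", "data": {"commands": [[[0.002,0,0],[0,0,0]],[[0.004,0,0],[0,0,0]],[[0.006,0,0],[0,0,0]],[[0.008,0,0],[0,0,0]],[[0.01,0,0],[0,0,0]],[[0.01,0,0],[0,0,0]],[[0.01,0,0],[0,0,0]],[[0.01,0,0],[0,0,0]]]}}

```text
time: 23.68
tcp_pos: [0.5447, 0.1716, 0.1054]
tcp_rot: [-0.001, 0.76, -0.65, -0.0]
ft_force: [0.7, 7.1, 5.6]
width: 0.152
gripper_force: 21.0
```

```bash
python3 arc.py|head -4
```

```text
t23.68 [0.5447 0.1716 0.1054] F [0.7 7.1 5.6] w0.152 g21.0
[np.float64(0.6046398278700554), np.float64(0.14937058251529992), 0.09] [0.0784, -0.1392, 0.0386] [-0.0008, 0.0013, -0.0001]
[-55.67923541   9.32661245] [1.83489655 6.85073168] [ 2.12263884 -0.25416325  0.13828977]
rel [-54.87923541   4.32661245] r 55.04952364851307 th 1.4921202737945705
```

Request:
{"op": "jog_arm", "data": {"commands": [[[0.002,0,0],[0,0,0]],[[0.004,0,0],[0,0,0]],[[0.006,0,0],[0,0,0]],[[0.006,0,0],[0,0,0]],[[0.006,0,0],[0,0,0]],[[0.006,0,0],[0,0,0]],[[0.006,0,0],[0,0,0]],[[0.006,0,0],[0,0,0]]]}}

```text
time: 24.35
tcp_pos: [0.5449, 0.1711, 0.1055]
tcp_rot: [-0.002, 0.76, -0.65, -0.001]
ft_force: [-1.7, 14.0, 6.5]
width: 0.158
gripper_force: 21.0
```

```bash
python3 arc.py|head -4
```

```text
t24.35 [0.5449 0.1711 0.1055] F [-1.7 14.   6.5] w0.158 g21.0
[np.float64(0.6046398278700554), np.float64(0.14937058251529992), 0.09] [0.0771, -0.1391, 0.0386] [-0.0013, 0.003, -0.0004]
[-55.63434563   8.7984096 ] [ 0.51979926 14.04311164] [ 3.81000972e+00  4.90864757e-01 -3.38654469e-03]
rel [-54.83434563   3.7984096 ] r 54.96574729503822 th 1.5016361766984274
```

Request:
{"op": "jog_arm", "data": {"commands": [[[0,0,0],[0,0,0]],[[0,0,0],[0,0,0]],[[0,0,0],[0,0,0]],[[0,0,0],[0,0,0]],[[0,0,-0.06],[0,0,0]],[[0,0,-0.12],[0,0,0]],[[0,0,-0.2],[0,0,0]],[[0,0,-0.3],[0,0,0]]], "jaw": 0.4}}

```text
time: 25.02
tcp_pos: [0.5429, 0.1663, 0.2234]
tcp_rot: [0.004, 0.76, -0.65, -0.002]
ft_force: [2.0, 0.6, -0.1]
width: 0.404
gripper_force: 0.0
```

Request:
{"op": "jog_arm", "data": {"commands": [[[-0.3,0.3,-0.1],[0,0,0]],[[-0.3,0.3,-0.1],[0,0,0]],[[-0.3,0.3,-0.1],[0,0,0]],[[-0.3,0.3,-0.1],[0,0,0]],[[-0.3,0.3,-0.1],[0,0,0]],[[-0.3,0.3,-0.1],[0,0,0]],[[-0.3,0.3,-0.1],[0,0,0]],[[-0.3,0.3,-0.1],[0,0,0]]]}}

```text
time: 25.68
tcp_pos: [0.4081, 0.2668, 0.2642]
tcp_rot: [0.001, 0.76, -0.65, 0.0]
ft_force: [-0.4, 0.5, -0.2]
width: 0.4
gripper_force: 0.0
```

Run:
```python
from h import *
o=np.zeros((600,800,3),np.uint8)
im=env.grab_frame("scene")[:,:,::-1]
o[:330,:]=cv2.resize(im[150:216,220:380],(800,330),interpolation=cv2.INTER_CUBIC)
im=env.grab_frame("top")[:,:,::-1]
o[335:600,:]=cv2.resize(im[160:213,134:294],(800,265),interpolation=cv2.INTER_CUBIC)
cv2.imwrite("pics/c6.png",o)
```

```text
(no output)
```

View pics/c6.png

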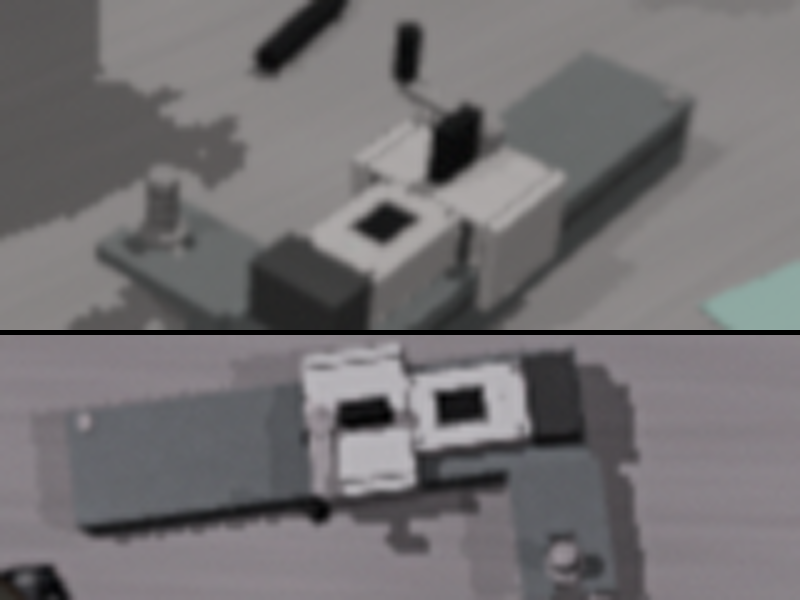

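The final view shows the case pinched squarely between the jaws and the lever knob over the -x side. The pin is upright in the notch and the arm is clear, so I'm handing in.

```bash
python3 -c "
from plant import env
print(env.job_done())"
```

```text
the job is handed in; nothing more can be done
None
```

I handed the job in at about 26 s of the 67 s allowed: the pin hangs upright in the ledge notch, the case is pinched squarely against the fixed jaw (about 2 mm or less off centre), the clamp lever is against its stop, and the arm is clear.

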